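# Clamp a printing block on edge in the sanding jig

### The job

The edge of the largest printing block is to be sanded. Take that block (the one that is both wide and tall) out of the rack, stand it on edge in the slot of the wooden jig, lowering it until it is fully home and upright rather than dropping it, let go of it, and only then press the jig's sprung clamp lever down until it snaps over and stays down by itself, holding the block. Leave the two smaller blocks, the ink tin and the roller where they are.

Things in the scene. Friction and masses are not known exactly. Their poses are not given: they have to be found in the camera images.
- large_block: Wood-fibre printing block with a grey lino face: 18 mm thick (own x), 110 mm wide (own y), 100 mm tall (own z, up). Stands on its 110 mm edge in one of the three rack slots. Origin: centre of its underside. Either way round (half turn about z) will do. Grip it across the thickness near the top.
- narrow_block: Like the large block but only 70 mm wide (own y): 18 x 70 x 100 mm. Stands in another rack slot; leave it. Origin: centre of its underside.
- low_block: Like the large block but only 70 mm tall: 18 x 110 x 70 mm. Stands in another rack slot; leave it. Origin: centre of its underside.
- rack: Fixed plywood rack, 150 mm (own x) x 235 mm (own y) x 30 mm high, with three slots along own x, each 124 x 22 mm, 22 mm deep (floor 8 mm above the table), at own y = -75, 0 and +75 mm. Origin: centre of its underside.
- jig: Fixed wooden jig, base 130 (own x) x 160 (y) x 22 mm; origin: centre of its underside. Slot along own y. Along its -x side a fence flush with the slot wall, 14 mm thick, 130 long, top 54 mm above the table. At +x two cheeks (own x 26 to 50, y to +-36, top at 92 mm) carry the clamp lever; handle points to +x. Cheeks stand 37 mm from a seated block's face: open the gripper only part way there.
- slot (a point): Centre of the slot's floor, 8 mm above the table, at own x = -20 mm, y = 0 of the jig; axes as the jig. The slot is a closed pocket 21 mm (x) by 116 mm (y), 14 mm deep below the base's top, with bevelled edges. A block that is home has its underside on this floor, its top 108 mm above the table.
- clamp_lever (a joint): Lever angle (rad): 0 = up (sprung, returns if let go early); grows as the handle is pressed down. Past 0.33 it goes over its detent and stays. With the block home it rests near 0.45, its rubber nose pushing the block to the fence; slot empty, 0.52. Pivot along the jig's y at own x = 36 mm, z = 80 mm. Pressing takes about 8 N.
- lever_pad (a point): Top centre of the black press pad (45 x 32 x 12 mm) at the end of the lever's handle, 97 mm from the pivot; press straight down here. About 128 mm above the table when up, 86 mm when down at 0.45 rad.
- ink_tin: Closed ink tin, 68 mm across, 55 mm high, standing on the table; leave it. Origin: centre of its underside.
- brayer: Ink roller with a wooden handle, about 190 mm long, lying on the table; leave it. Origin: on its underside between handle and roller, roller to own +x.
Things that resemble listed ones, but are neither listed nor needed, are in the scene too. Leave any green look-alike of the large_block alone.

How it is judged (in metres and radians):
On the way, in this order (a step that is already met when the one before it is completed fails the run):
1. The large block stands home in the jig's slot, let go, with the lever still up (horizontal distance between large_block and slot below 0.006 m and z of large_block in the frame of jig between 0.004 and 0.012 m and angle between large_block's own z axis and vertical below 0.09 rad and angle between the x axis of large_block and the x axis of jig, either way round below 0.06 rad and value of joint clamp_lever below 0.15 rad and contact force between the fingers and large_block below 0.2 N), for 0.2 s.
2. The lever is pressed past its detent (value of joint clamp_lever above 0.38 rad), for 0.1 s.
At the end, for the whole second after the job is handed in: Large block at rest on the slot floor (underside 4-12 mm up, within 6 mm of slot centre, under 0.06 rad turned, under 0.09 rad tilted); lever stays beyond 0.38 rad, its nose pressing the block (over 1 N); other blocks, tin and roller within 30 mm of their starts (horizontal distance between large_block and slot below 0.006 m and z of large_block in the frame of jig between 0.004 and 0.012 m and angle between large_block's own z axis and vertical below 0.09 rad and angle between the x axis of large_block and the x axis of jig, either way round below 0.06 rad and value of joint clamp_lever above 0.38 rad and contact force between clamp_lever and large_block above 1 N and linear speed of large_block below 0.02 m/s and distance of each of narrow_block, low_block, ink_tin, brayer from where it was at the start of the episode below 0.03 m); the robot touches nothing.
It fails at once if The narrow block is moved more than 30 mm (distance of narrow_block from where it was at the start of the episode above 0.03 m).
It fails at once if The low block is moved more than 30 mm (distance of low_block from where it was at the start of the episode above 0.03 m).
It fails at once if The ink tin is moved more than 30 mm (distance of ink_tin from where it was at the start of the episode above 0.03 m).
It fails at once if The roller is moved more than 30 mm (distance of brayer from where it was at the start of the episode above 0.03 m).
It fails at once if The block is dropped at the slot (falls faster than 0.5 m/s out of the fingers) (horizontal distance between large_block and slot below 0.03 m and contact force between the fingers and large_block below 0.2 N and linear speed of large_block above 0.5 m/s).
It also fails if it takes over 53 s, if anything falls off the work surface, if the arm or the gripper's body presses on something with over 40 N, if the wrist force passes 120 N, or if a joint passes its speed limit or range.

### The arm

A 6-joint arm with a two-finger parallel gripper is mounted at the origin on the work surface. World frame = base frame: x ahead of the robot, y to its left, z up, the work surface at z = 0. Lengths are in mm, angles in rad, forces in N, time in s.
With the tool pointing down it reaches from about 400 to 925 mm from the base axis. Payload 12.5 kg.
Tool frame: the origin (TCP) lies at the very end of the fingers, on their centre line; the grasp point (between the pads) lies behind it (env.grip_depth is the z of the grasp point in the tool frame, in mm); z points along the fingers, y is the line along which they close (so a half turn about z gives the same grasp; the last joint's range is limited). The gripper opens to 95 mm and grips with 3 to 60 N. Pads are 20 mm wide; open, the fingers measure 119 mm over their backs; the gripper's body (75 mm by 180 mm) begins 59 mm behind the grasp point.
Start: joints at [-1.411, 0.491, 1.559, -0, 1.092, -0.106], TCP at [164.199, -603.066, 183.061] pointing down, gripper open.
Joint ranges: [-3.1, 3.1], [-0.84, 2.19], [0.05, 2.79], [-1.13, 4.28], [0.06, 2.93], [-2.69, 2.69]. Speed limits (rad/s): [2.22, 2.22, 2.79, 3.14, 3.14, 3.14].

### API

Orientations are given as [roll, pitch, yaw] about the fixed x, y, z axes, in that order (R = Rz(yaw) Ry(pitch) Rx(roll)).
In Python, from cell import env, optics gives the robot as it stands.
- The arm moves only by the tool step_arm, never from a script. Its argument "moves" is a list of rows, each an object of numbers: "tx", "ty", "tz": the shift along the tool's x, y, z in mm; "roll": the turn about the tool's z in rad. In form: [{"tx": .., "ty": .., "tz": .., "roll": ..}, ...]. A call has 1 to 12 rows; each row is the pose to reach, as a shift and turn from the pose commanded when the call began, along the tool's axes at that moment; what a row does not reach only later rows make up. A row lasts 1/12 s, in which the tool goes at most 41.7 mm and 7.16 degrees, less where a joint would pass 70% of its speed; a pose out of reach is approached as far as the arm can. A call with a gripper value outside its range is refused whole. "grip" is the finger opening in mm, from 0 to 95.1, set as the call begins (left out, the last holds). The fingers move at their own pace and stop on an object; the grip force is fixed at half the most. Time passes only in rows, so rows that repeat a pose let the fingers close. It gives the time, the measured TCP pose, the force, the opening and the grip force at its end, in the units of the state.
- env.state(): the state, without advancing time (a new reading comes with each control period).
- optics.read_camera(name): name is "scene" or "top" or "wrist"; returns a dict with "pixels" (384x512x3 uint8, blue, green, red), "mtx" (3x3 intrinsics, pixels), "view" (4x4, takes a point from world to camera coordinates). Camera axes: x right, y down, z forward; pixel columns grow to the right and rows downward; lengths in mm; the calibration is good to about 2 mm. A picture is of the moment at which its call begins. There is no depth.
- env.job_done(): hands the job in; it is judged then, once.
The state is a dict: "t": time; "joints": joint angles; "qvel": joint speeds; "tau": joint torques, N m; "eef_pos": TCP position; "tcp_rot": TCP orientation; "ft_force": force on the tool from outside, world axes, zero at the start; "moment": the same for the moment, N m; "opening": opening from 0.0 (shut) to 1.0 (fully open); "grip_force": force on a finger pad.
Only numpy, scipy, OpenCV 4.12 (cv2) and the standard library are available. Lean on these libraries where they do the work, as an engineer would, in place of code of your own. Each camera call takes 0.05 s, during which the arm holds its last target. There are 200 camera calls.

## Working session

There is one attempt and no reset: what is moved stays moved. The work goes in short steps, Python scripts to look and compute and a tool call to move; the robot and the scene stay as the last step left them, time stands still between calls to the robot, and variables do not carry over. Pictures are saved under pics/ and viewed, at most 10 in all, crops included, and the job is handed in when it is done.

Besides the shell and the picture viewer there is one more tool, called after "Emit:" as name(argument=value, ...), one argument or row to a line, values as JSON. step_arm: Moves the arm, as the interface text tells. Its arguments: {"type":"object","properties":{"moves":{"type":"array"},"grip":{"type":"number"}},"required":["moves"]}

```bash
mkdir -p pics
cat > h.py <<'E'
import numpy as np, cv2
from cell import env, optics
def shot(n,f):
    c=optics.read_camera(n); cv2.imwrite('pics/'+f+'.png',c['pixels']); np.savez('pics/'+f,**{k:np.array(c[k]) for k in('pixels','mtx','view')}); return c
def ray(c,u,v,z):
    K=np.array(c['mtx']);V=np.array(c['view']);R=V[:3,:3];t=V[:3,3]
    o=-R.T@t; d=R.T@np.linalg.inv(K)@[u,v,1]; return o+d*(z-o[2])/d[2]
def proj(c,P):
    K=np.array(c['mtx']);V=np.array(c['view']);q=(V[:3,:3]@np.atleast_2d(P).T+V[:3,3:4]); q=K@q; return (q[:2]/q[2]).T
E
python3 - <<'E'
from h import *
for n in('top','scene'):
    c=shot(n,n+'0'); V=c['view'];print(n,-V[:3,:3].T@V[:3,3],c['mtx'][0][0])
print(env.state(),env.grip_depth)
E
```

```text
top [471.92943092 -48.1571613  824.98321896] 351.84034546546377
scene [1295.03504206 -106.34791851  685.32495469] 440.7037482407282
{'t': 0.1, 'joints': array([-1.41061541e+00,  4.91484413e-01,  1.55937007e+00, -1.31539614e-05,
        1.09173243e+00, -1.05601017e-01]), 'qvel': array([-0.00070717, -0.0008322 , -0.00029201,  0.00076713,  0.00032762,
       -0.00010565]), 'tau': array([ 6.53418356e-04, -6.13623834e+01, -2.58604681e+01,  6.93458109e-02,
        4.70129389e-02, -6.91719833e-05]), 'eef_pos': array([ 164.14326883, -602.8052902 ,  182.53579552]), 'tcp_rot': array([-3.14060271e+00, -9.31972967e-05,  2.65787958e-01]), 'ft_force': array([ 0.78042094, -0.46460656,  0.6381656 ]), 'moment': array([ 0.02060094,  0.00290866, -0.01726588]), 'grip_force': 0.0, 'opening': 0.9981340881103627} -18.8
```

View pics/top0.png

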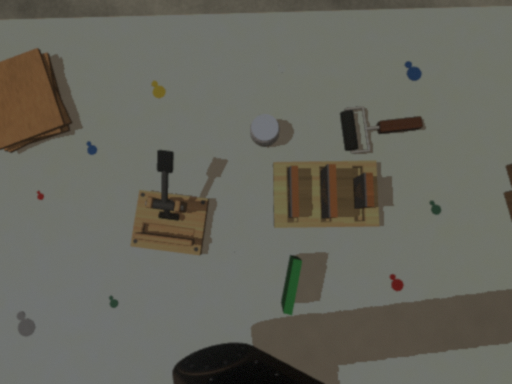

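View pics/scene0.png

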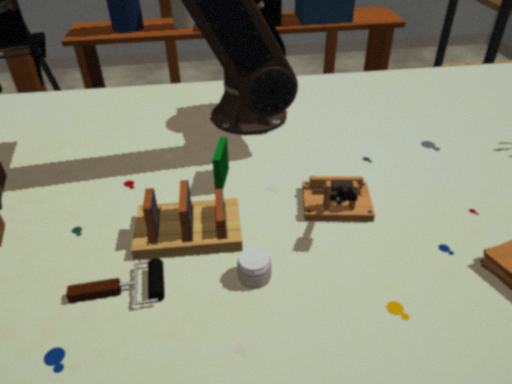

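Top view: rack around (326,194), with blocks at (293,192), (330,192) and (365,190). The jig is at (170,222) with its lever pad at (165,160), tin at (264,130), roller at (380,127), and a green look-alike at (291,285). 

Candidates for the large block:
- (293,192): long but low in the scene view (220,212).
- (330,192): long and tall (scene 185,210).
- (365,190): short.
- (291,285): green look-alike.

I choose (330,192) and check it in one crop.

Run:
```python
import cv2,numpy as np
t=cv2.imread('pics/top0.png');s=cv2.imread('pics/scene0.png')
a=cv2.resize(t[150:240,265:390],(750,540),interpolation=cv2.INTER_CUBIC); cv2.imwrite('pics/rack.png',a)
b=cv2.resize(t[145:260,125:215],None,fx=5.2,fy=5.2,interpolation=cv2.INTER_CUBIC); cv2.imwrite('pics/jig.png',b)
```

```text
(no output)
```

View pics/rack.png

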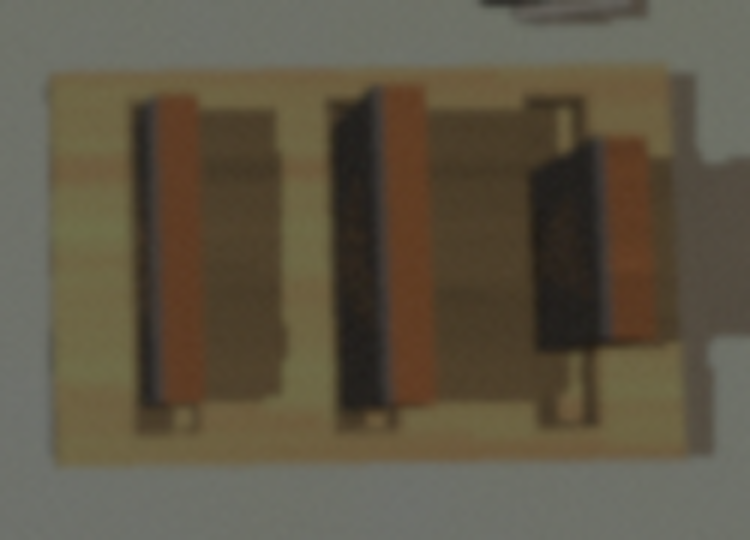

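View pics/jig.png

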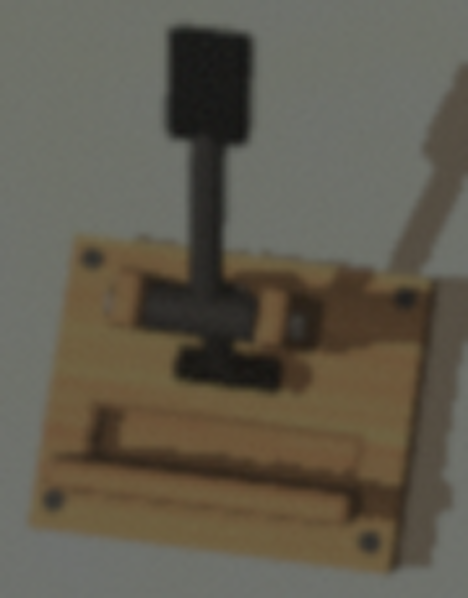

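The crop confirms it: the middle block (crop 378–434, 85–405) spans the full length and stands tall, the right one is short and the left one is low. In the jig crop, the base's corners are at (72,235), (435,280), (392,570), (30,522). Next I fit the poses.

```bash
cat > fit.py <<'E'
from h import *
from scipy.optimize import least_squares
def fit(c,pts,px,x0):
    pts=np.array(pts,float)
    def w(p):
        C,S=np.cos(p[2]),np.sin(p[2]); q=pts.copy()
        q[:,0]=p[0]+C*pts[:,0]-S*pts[:,1]; q[:,1]=p[1]+S*pts[:,0]+C*pts[:,1]; return q
    r=least_squares(lambda p:(proj(c,w(p))-px).ravel(),x0,x_scale=[1,1,.01])
    return r.x,np.abs(r.fun).max()
E
python3 - <<'E'
from fit import *
c=np.load('pics/top0.npz')
u=lambda a,s,o:(np.array(a,float)+.5)/s-.5+o
jp=u([(72,235),(435,280),(392,570),(30,522)],5.2,[125,145])
rp=u([(52,73),(668,66),(688,452),(57,466)],6,[265,150])
bp=u([(376,86),(424,86),(434,405),(385,405)],6,[265,150])
for n,p,z in(('jig',jp,22),('rack',rp,30),('blk',bp,108)):
    P=np.array([ray(c,*q,z) for q in p]);print(n,P.round(1).tolist(),[np.linalg.norm(P[i]-P[(i+1)%4]).round(1) for i in range(4)])
# jig +x toward image up; order: TL,TR,BR,BL
print(fit(c,[(65,80,22),(65,-80,22),(-65,-80,22),(-65,80,22)],jp,[450,250,0]))
print(fit(c,[(75,117.5,30),(75,-117.5,30),(-75,-117.5,30),(-75,117.5,30)],rp,[450,-150,0]))
print(fit(c,[(55,9,108),(55,-9,108),(-55,-9,108),(-55,9,108)],bp,[450,-150,0]))
pad=u([(168,27),(252,34),(246,143),(168,133)],5.2,[125,145])
P=np.array([ray(c,*q,125) for q in pad]);print('pad',P.round(1),P.mean(0))
slot=u([(92,405),(365,440)],5.2,[125,145]);print([ray(c,*q,22).round(1) for q in slot])
E
```

```text
jig [[558.1, 238.3, 22.0], [534.7, 77.2, 22.0], [408.8, 96.6, 22.0], [432.5, 254.9, 22.0]] [np.float64(162.8), np.float64(127.3), np.float64(160.0), np.float64(126.7)]
rack [[615.1, -73.5, 30.0], [612.5, -307.4, 30.0], [466.6, -307.1, 30.0], [466.1, -71.8, 30.0]] [np.float64(233.9), np.float64(145.9), np.float64(235.3), np.float64(149.0)]
blk [[594.0, -181.9, 108.0], [593.6, -198.3, 108.0], [484.6, -197.2, 108.0], [484.9, -180.7, 108.0]] [np.float64(16.4), np.float64(109.1), np.float64(16.5), np.float64(109.1)]
(array([ 4.83549165e+02,  1.66750687e+02, -1.44557354e-01]), np.float64(0.7799633570190281))
(array([ 5.40105651e+02, -1.89933607e+02, -5.04055826e-03]), np.float64(0.9264223572317007))
(array([ 5.39307530e+02, -1.89530883e+02, -1.15037512e-02]), np.float64(0.3879196713809847))
pad [[627.9 165.  125. ]
 [624.3 132.1 125. ]
 [581.4 134.3 125. ]
 [586.  164.7 125. ]] [604.9161255  149.01597756 125.        ]
[array([482.8, 228.4,  22. ]), array([465.2, 108.3,  22. ])]
```

```bash
cat >> h.py <<'E'
from scipy.spatial.transform import Rotation as Ro
def go(x,y,z,yaw,st=None):
    s=st or env.state(); p=np.array(s['eef_pos']); R=Ro.from_euler('xyz',s['tcp_rot']).as_matrix()
    d=R.T@(np.array([x,y,z])-p); dy=(s['tcp_rot'][2]-yaw+np.pi/2)%np.pi-np.pi/2
    print('move',d.round(1),'roll',round(dy,3),'at',p.round(1),np.round(s['tcp_rot'],3),'t',s['t'],'j',np.round(s['joints'],2),'F',np.round(s['ft_force'],1),'op',s['opening'],'gf',s['grip_force'])
E
python3 - <<'E'
from fit import *
go(539.5,-189.8,180,-.009)
c=np.load('pics/top0.npz')
for q in((175,365),(280,380),(228,390),(228,350)):
    P=ray(c,*((np.array(q)+.5)/5.2-.5+[125,145]),70)-[483.5,166.75,0]
    print(P[0]*np.cos(.1446)-P[1]*np.sin(.1446),P[0]*np.sin(.1446)+P[1]*np.cos(.1446))
E
```

```text
move [ 470.7 -299.9    2.9] roll 0.275 at [ 164.1 -602.8  182.5] [-3.141 -0.     0.266] t 0.1 j [-1.41  0.49  1.56 -0.    1.09 -0.11] F [ 0.8 -0.5  0.6] op 0.9981340881103627 gf 0.0
12.7323204234565 12.833037432921754
12.014934490690857 -31.288930731839972
5.273896930806043 -10.52973800095679
21.579902080722704 -8.061845989372719
```

Emit:
step_arm(
  moves=[
    {"tx": 34,"ty": -21,"tz": 0,"roll": 0.02},
    {"tx": 68,"ty": -43,"tz": 0,"roll": 0.04},
    {"tx": 102,"ty": -65,"tz": 0,"roll": 0.06},
    {"tx": 136,"ty": -87,"tz": 1,"roll": 0.08},
    {"tx": 170,"ty": -108,"tz": 1,"roll": 0.1},
    {"tx": 204,"ty": -130,"tz": 1,"roll": 0.12},
    {"tx": 238,"ty": -152,"tz": 2,"roll": 0.14},
    {"tx": 272,"ty": -173,"tz": 2,"roll": 0.16},
    {"tx": 306,"ty": -195,"tz": 2,"roll": 0.18},
    {"tx": 340,"ty": -217,"tz": 3,"roll": 0.2},
    {"tx": 374,"ty": -238,"tz": 3,"roll": 0.22},
    {"tx": 408,"ty": -260,"tz": 3,"roll": 0.24},
  ],
  grip=45,
)

```text
t: 1.1
eef_pos: [490.5, -243.3, 179.9]
tcp_rot: [-3.142, 0.0, 0.025]
ft_force: [0.3, -1.0, 0.5]
opening: 0.471
grip_force: 0.0
```

```bash
python3 -c "
from h import *
go(539.5,-189.8,180,-.009)"
```

```text
move [ 50.3 -52.3  -0.1] roll 0.034 at [ 490.5 -243.3  179.9] [-3.142  0.     0.025] t 1.1 j [-0.58  0.38  1.75 -0.    1.    0.97] F [ 0.3 -1.   0.5] op 0.4709262320367175 gf 0.0
```

Emit:
step_arm(
  moves=[
    {"tx": 25,"ty": -26,"tz": 0,"roll": 0.017},
    {"tx": 50.3,"ty": -52.3,"tz": 0,"roll": 0.034},
    {"tx": 50.3,"ty": -52.3,"tz": 0,"roll": 0.034},
    {"tx": 50.3,"ty": -52.3,"tz": 0,"roll": 0.034},
  ],
)

```text
t: 1.43
eef_pos: [539.2, -189.9, 179.5]
tcp_rot: [-3.141, 0.001, -0.005]
ft_force: [-0.5, -0.3, 0.2]
opening: 0.473
grip_force: 0.0
```

Run:
```python
from h import *
c=shot('wrist','w1'); print(np.array(c['view']).round(3).tolist(),c['mtx'][0][0])
for x,y,z in((594.5,-189,108),(484.5,-189,108)): print(proj(c,[[x,y-9,z],[x,y+9,z]]).round(1).tolist())
go(539.5,-189.8,83,-.009)
```

```text
[[-0.005, -1.0, -0.001, -186.002], [-0.961, 0.005, 0.278, 487.61], [-0.278, 0.002, -0.961, 538.104], [0.0, 0.0, 0.0, 1.0]] 335.5263041848077
[[267.9, 121.0], [245.5, 121.1]]
[[267.4, 246.3], [247.2, 246.4]]
move [ 1.1 -1.1 96.6] roll 0.003 at [ 538.4 -190.9  179.6] [-3.141e+00  1.000e-03 -6.000e-03] t 1.4833 j [-0.46  0.42  1.7  -0.    1.03  1.12] F [-0.  -0.4 -0.1] op 0.4735354763827844 gf 0.0
```

View pics/w1.png

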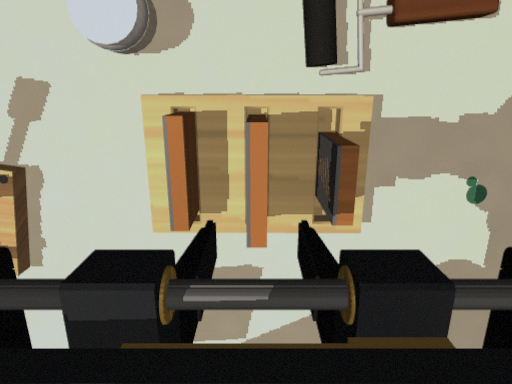

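The wrist view shows the block's top at (246–269, 116–246), centred between the fingers and close to the prediction. I measure its ends precisely and descend.

Run:
```python
from h import *
c=np.load('pics/w1.npz');im=c['pixels']
print([im[v,258].tolist() for v in (104,108,110,112,113,114,115,116,117,118,120)])
print([im[v,258].tolist() for v in (240,242,244,245,246,247,248,249,250)])
print([im[180,u].tolist() for u in (242,244,245,246,247,248,249,250)],[im[180,u].tolist() for u in (264,266,267,268,269,270)])
for u,v in((258,115.5),(258,247),(245.5,180),(268.5,180)):print(ray(c,u,v,108))
```

```text
[[119, 180, 200], [84, 125, 150], [77, 115, 137], [72, 110, 133], [70, 107, 128], [48, 74, 93], [18, 37, 59], [23, 36, 59], [22, 37, 60], [18, 36, 58], [18, 35, 56]]
[[65, 113, 180], [58, 108, 176], [62, 111, 178], [63, 111, 178], [60, 111, 178], [133, 161, 190], [182, 201, 201], [193, 207, 201], [193, 208, 201]]
[[116, 175, 200], [107, 163, 188], [82, 124, 150], [96, 108, 119], [100, 104, 111], [102, 107, 113], [103, 108, 112], [80, 109, 151]] [[61, 112, 177], [59, 111, 177], [56, 97, 143], [50, 82, 105], [66, 101, 121], [71, 107, 127]]
[ 598.82798694 -190.05836149  108.        ]
[ 483.85175333 -189.60933216  108.        ]
[ 545.71344234 -179.32662007  108.        ]
[ 545.62013598 -198.69063124  108.        ]
```

Emit:
step_arm(
  moves=[
    {"tx": 0.5,"ty": -0.5,"tz": 20},
    {"tx": 0.5,"ty": -0.5,"tz": 40},
    {"tx": 0.5,"ty": -0.5,"tz": 60},
    {"tx": 0.5,"ty": -0.5,"tz": 80},
    {"tx": 0.5,"ty": -0.5,"tz": 97},
    {"tx": 0.5,"ty": -0.5,"tz": 97},
    {"tx": 0.5,"ty": -0.5,"tz": 97},
  ],
)

```text
validation failed for argument at $.mo...
```

The dark strip at v 115–120 is the block's far end face, so the top runs from about v 121 to 247 and its centre is x ≈ 539.3, as predicted.

Emit:
step_arm(
  moves=[
    {"tx": 0.5,"ty": -0.5,"tz": 20,"roll": 0.003},
    {"tx": 0.5,"ty": -0.5,"tz": 40,"roll": 0.003},
    {"tx": 0.5,"ty": -0.5,"tz": 60,"roll": 0.003},
    {"tx": 0.5,"ty": -0.5,"tz": 80,"roll": 0.003},
    {"tx": 0.5,"ty": -0.5,"tz": 97,"roll": 0.003},
    {"tx": 0.5,"ty": -0.5,"tz": 97,"roll": 0.003},
    {"tx": 0.5,"ty": -0.5,"tz": 97,"roll": 0.003},
  ],
)

```text
t: 2.07
eef_pos: [538.2, -191.8, 82.8]
tcp_rot: [-3.141, 0.001, -0.013]
ft_force: [-0.9, 0.5, -0.3]
opening: 0.473
grip_force: 0.0
```

Emit:
step_arm(
  moves=[
    {"tx": 0,"ty": 0,"tz": 0,"roll": 0},
    {"tx": 0,"ty": 0,"tz": 0,"roll": 0},
    {"tx": 0,"ty": 0,"tz": 0,"roll": 0},
    {"tx": 0,"ty": 0,"tz": 0,"roll": 0},
    {"tx": 0,"ty": 0,"tz": 0,"roll": 0},
    {"tx": 0,"ty": 0,"tz": 0,"roll": 0},
    {"tx": 0,"ty": 0,"tz": 0,"roll": 0},
  ],
  grip=5,
)

```text
t: 2.65
eef_pos: [539.1, -190.9, 83.2]
tcp_rot: [3.141, -0.0, -0.011]
ft_force: [-0.2, -0.3, 0.3]
opening: 0.07
grip_force: 0.0
```

The opening is 6.6 mm with no grip force, so the fingers didn't hold the block. I look before doing anything else.

Run:
```python
from h import *
go(539.5,-189.8,83,-.009)
a=shot('scene','s2')['pixels'];b=shot('wrist','w2')['pixels'];t=shot('top','t2')['pixels']
A=cv2.resize(a[100:292,60:316],(512,384));T=cv2.resize(t[130:260,240:413],(511,384))
cv2.imwrite('pics/m2.png',cv2.resize(np.hstack([A,b[:, :]]),(800,300)))
```

```text
move [ 0.4 -1.1  0.2] roll -0.002 at [ 539.1 -190.9   83.2] [ 3.141 -0.    -0.011] t 2.65 j [-0.46  0.54  1.79 -0.    0.81  1.13] F [-0.2 -0.3  0.3] op 0.07046752632141676 gf 0.0
```

View pics/m2.png

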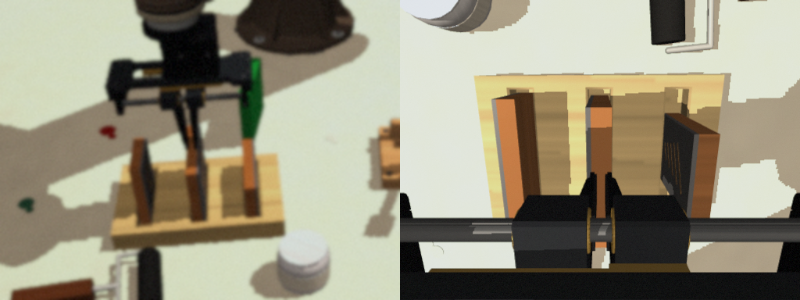

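Run:
```python
from h import *
b=np.load('pics/w2.npz')['pixels'];t=np.load('pics/t2.npz')['pixels']
cv2.imwrite('pics/m3.png',cv2.resize(b[90:350,160:350],None,fx=2.3,fy=2.3,interpolation=cv2.INTER_CUBIC))
go(539.5,-189.8,83,-.009)
```

```text
move [ 0.4 -1.1  0.1] roll -0.002 at [ 539.  -190.9   83.1] [ 3.141 -0.    -0.011] t 2.8 j [-0.46  0.54  1.79 -0.    0.81  1.13] F [-0.4  0.6 -0.7] op 0.05374010424321308 gf 0.0
```

View pics/m3.png

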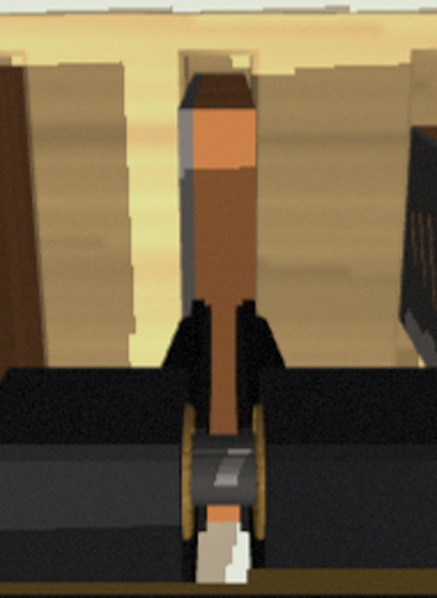

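Emit:
step_arm(
  moves=[
    {"tx": 0,"ty": 0,"tz": 0,"roll": 0},
    {"tx": 0,"ty": 0,"tz": 0,"roll": 0},
  ],
)

```text
t: 2.97
eef_pos: [539.0, -190.9, 83.0]
tcp_rot: [3.142, 0.0, -0.011]
ft_force: [0.1, 0.4, -0.5]
opening: 0.051
grip_force: 0.0
```

The fingers closed above the block, so its top must be lower than assumed, or the block has shifted. I check its height with the two wrist views.

Run:
```python
from h import *
for n in('w1','w2'):
  c=np.load(f'pics/{n}.npz');V=c['view'];print(n,'cam',-V[:3,:3].T@V[:3,3])
  for z in(108,93,78):print(z,proj(c,[[594.5,-198.8,z],[594.5,-180.8,z],[484.5,-198.8,z]]).round(1).tolist())
  for z in(80,100,120):print('tip',z,proj(c,[[539,-191,z]]).round(1).tolist())
c=np.load('pics/s2.npz');print('scene',proj(c,[[594.5,-190,108],[594.5,-190,78],[539,-191,83],[484.5,-190,108],[484.5,-190,78]]).round(1).tolist())
im=c['pixels'];cv2.imwrite('pics/m4.png',cv2.resize(im[130:260,110:270],(800,600),interpolation=cv2.INTER_CUBIC))
```

```text
w1 cam [ 616.9099898  -189.28006241  381.45853644]
108 [[268.9, 121.0], [246.5, 121.1], [268.3, 246.3]]
93 [[268.3, 119.5], [247.0, 119.6], [267.8, 239.2]]
78 [[267.8, 118.1], [247.5, 118.3], [267.3, 232.7]]
tip 80 [[259.2, 179.3]]
tip 100 [[259.3, 185.1]]
tip 120 [[259.5, 191.6]]
w2 cam [ 616.62890879 -190.70095628  285.10903868]
108 [[272.7, 135.9], [238.4, 136.3], [272.3, 315.2]]
93 [[271.5, 132.6], [239.8, 132.9], [271.3, 300.7]]
78 [[270.4, 129.7], [241.0, 130.1], [270.4, 287.9]]
tip 80 [[258.6, 216.2]]
tip 100 [[258.7, 228.2]]
tip 120 [[258.9, 242.7]]
scene [[182.1, 210.7], [183.8, 221.7], [183.5, 203.2], [183.1, 179.2], [184.6, 189.9]]
```

View pics/m4.png

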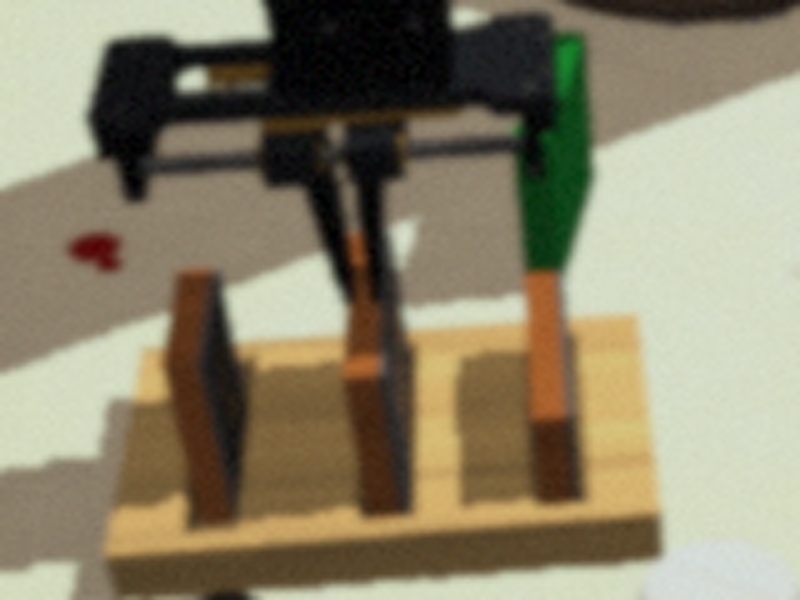

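The scene crop shows the block's front top edge at row 210, which fits z = 108, and the fingers closed above it. Triangulating the w1 fingertips from the known 45 mm gap (82 px) puts them about 25–30 mm above the reported TCP. That explains the empty close: the visible fingers end short of the TCP. I'll open, go about 22 mm lower, which is still clear of everything, and close again while watching the forces.

Emit:
step_arm(
  moves=[
    {"tx": 0,"ty": -1,"tz": 0,"roll": 0},
    {"tx": 0,"ty": -1,"tz": 0,"roll": 0},
    {"tx": 0,"ty": -1,"tz": 0,"roll": 0},
    {"tx": 0,"ty": -1,"tz": 0,"roll": 0},
    {"tx": 0,"ty": -1,"tz": 0,"roll": 0},
    {"tx": 0,"ty": -1,"tz": 7,"roll": 0},
    {"tx": 0,"ty": -1,"tz": 14,"roll": 0},
    {"tx": 0,"ty": -1,"tz": 21,"roll": 0},
    {"tx": 0,"ty": -1,"tz": 21,"roll": 0},
  ],
  grip=45,
)

```text
t: 3.72
eef_pos: [538.2, -189.6, 60.2]
tcp_rot: [-3.141, 0.002, -0.011]
ft_force: [-0.0, -0.2, -0.0]
opening: 0.474
grip_force: 0.0
```

Emit:
step_arm(
  moves=[
    {"tx": 0,"ty": 0,"tz": 0,"roll": 0},
    {"tx": 0,"ty": 0,"tz": 0,"roll": 0},
    {"tx": 0,"ty": 0,"tz": 0,"roll": 0},
    {"tx": 0,"ty": 0,"tz": 0,"roll": 0},
    {"tx": 0,"ty": 0,"tz": 0,"roll": 0},
    {"tx": 0,"ty": 0,"tz": 0,"roll": 0},
  ],
  grip=5,
)

```text
t: 4.22
eef_pos: [539.1, -190.0, 62.2]
tcp_rot: [3.141, -0.0, -0.011]
ft_force: [-0.0, -0.7, 0.4]
opening: 0.186
grip_force: 30.0
```

Gripped: 17.7 mm opening at 30 N. I lift.

Emit:
step_arm(
  moves=[
    {"tx": 0,"ty": 0,"tz": -8,"roll": 0},
    {"tx": 0,"ty": 0,"tz": -20,"roll": 0},
    {"tx": 0,"ty": 0,"tz": -36,"roll": 0},
    {"tx": 0,"ty": 0,"tz": -54,"roll": 0},
    {"tx": 0,"ty": 0,"tz": -72,"roll": 0},
    {"tx": 0,"ty": 0,"tz": -90,"roll": 0},
    {"tx": 0,"ty": 0,"tz": -105,"roll": 0},
    {"tx": 0,"ty": 0,"tz": -115,"roll": 0},
    {"tx": 0,"ty": 0,"tz": -115,"roll": 0},
  ],
)

```text
t: 4.97
eef_pos: [539.7, -190.2, 179.3]
tcp_rot: [3.14, -0.003, -0.011]
ft_force: [0.5, -0.4, -0.6]
opening: 0.187
grip_force: 30.0
```

Run:
```python
from h import *
go(463.8,169.6,177,1.426)
```

```text
move [ -79.9 -359.     1.5] roll -1.437 at [ 539.7 -190.2  179.3] [ 3.14e+00 -3.00e-03 -1.10e-02] t 4.9667 j [-0.45  0.42  1.7  -0.    1.02  1.13] F [ 0.5 -0.4 -0.6] op 0.18660774300020944 gf 29.990540742874146
```

Emit:
step_arm(
  moves=[
    {"tx": -6,"ty": -27,"tz": 0,"roll": -0.1},
    {"tx": -13,"ty": -57,"tz": 0,"roll": -0.22},
    {"tx": -20,"ty": -87,"tz": 0,"roll": -0.34},
    {"tx": -27,"ty": -117,"tz": 0,"roll": -0.46},
    {"tx": -34,"ty": -147,"tz": 0,"roll": -0.58},
    {"tx": -41,"ty": -177,"tz": 0,"roll": -0.7},
    {"tx": -48,"ty": -207,"tz": 0,"roll": -0.82},
    {"tx": -55,"ty": -237,"tz": 0,"roll": -0.94},
    {"tx": -62,"ty": -267,"tz": 0,"roll": -1.06},
    {"tx": -69,"ty": -297,"tz": 0,"roll": -1.18},
    {"tx": -75,"ty": -327,"tz": 0,"roll": -1.3},
    {"tx": -78,"ty": -347,"tz": 0,"roll": -1.39},
  ],
)

```text
t: 5.97
eef_pos: [463.6, 160.0, 176.3]
tcp_rot: [-3.14, 0.0, 1.386]
ft_force: [0.9, -0.4, -2.1]
opening: 0.189
grip_force: 30.0
```

Run:
```python
from h import *
go(463.8,169.6,177,1.426)
```

```text
move [ 9.5 -1.6 -0.7] roll -0.04 at [463.6 160.  176.3] [-3.14   0.     1.386] t 5.9667 j [0.2  0.31 1.89 0.   0.95 0.38] F [ 0.9 -0.4 -2.1] op 0.18916404811379095 gf 29.99018222093582
```

Emit:
step_arm(
  moves=[
    {"tx": 9.5,"ty": -1.6,"tz": 0,"roll": -0.04},
    {"tx": 9.5,"ty": -1.6,"tz": 0,"roll": -0.04},
    {"tx": 9.5,"ty": -1.6,"tz": 0,"roll": -0.04},
    {"tx": 9.5,"ty": -1.6,"tz": 0,"roll": -0.04},
  ],
)

```text
t: 6.3
eef_pos: [465.3, 166.6, 176.7]
tcp_rot: [-3.141, 0.0, 1.416]
ft_force: [-0.5, -0.1, -1.0]
opening: 0.187
grip_force: 30.0
```

Run:
```python
from h import *
c=shot('wrist','w3'); shot('top','t3')
C,S=np.cos(-.1446),np.sin(-.1446)
J=lambda x,y,z:[483.55+C*x-S*y,166.75+S*x+C*y,z]
print('jig corners',proj(c,[J(65,80,22),J(65,-80,22),J(-65,-80,22),J(-65,80,22),J(-9.5,58,22),J(-30.5,58,22),J(-30.5,58,54),J(-30.5,65,54),J(-44.5,65,54)]).round(1).tolist())
go(463.8,169.6,62,1.426)
s=[env.state() for _ in range(3)]
```

```text
jig corners [[338.3, 87.6], [330.4, 233.0], [217.3, 234.0], [210.6, 89.0], [265.2, 110.6], [244.9, 110.8], [243.8, 112.6], [243.6, 105.0], [228.7, 105.1]]
move [  2.9  -2.  114.9] roll -0.01 at [465.4 166.5 176.9] [-3.141  0.     1.416] t 6.4 j [ 0.21  0.31  1.88 -0.    0.95  0.36] F [-1.1  1.1 -0.7] op 0.1855417374444829 gf 29.990547001361847
```

View pics/w3.png

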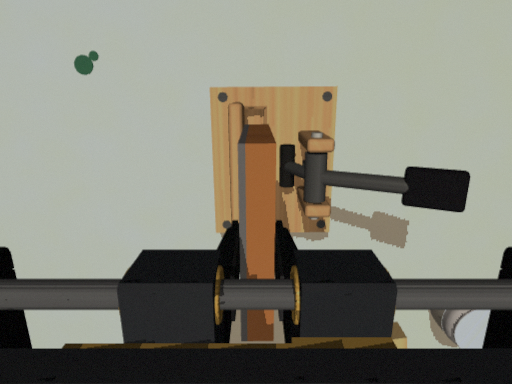

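The wrist view agrees with the prediction: jig corners at about (211,89), (337,87), (332,233), (216,235). The block is vertical with its top at u 240–274, its far end at v ≈ 125, and the slot end is visible at (257,108). I refine the jig and block poses numerically.

Run:
```python
from fit import *
c=np.load('pics/w3.npz');im=c['pixels'].astype(float)
s=cv2.cvtColor(c['pixels'],cv2.COLOR_BGR2HSV)[...,1].astype(float)
def cross(line,lo,hi,thr=None):
    seg=line[lo:hi]; thr=thr or (seg[:3].mean()+seg[-3:].mean())/2
    i=np.where(np.diff(np.sign(seg-thr)))[0][0]; return lo+i+(thr-seg[i])/(seg[i+1]-seg[i])
vs=np.arange(100,140,4);L=[(cross(s[v],203,221),v) for v in vs]
vr=np.r_[100:130:4];Rr=[(cross(s[v],328,343),v) for v in vr]
us=np.arange(225,330,10);T=[(u,cross(s[:,u],80,95)) for u in us]
print(np.round(L,1).tolist(),np.round(Rr,1).tolist(),np.round(T,1).tolist())
for n,P in(('L',L),('R',Rr),('T',T)):
    W=np.array([ray(c,*p,22) for p in P]);d=W[:,:2]-[483.55,166.75];a=-.1446
    print(n,np.c_[d@[np.cos(a),np.sin(a)],d@[-np.sin(a),np.cos(a)]].round(1).tolist())
# block rows
for v in(145,170,200): print(v,[im[v,u].astype(int).tolist() for u in(236,238,239,240,241,243,246,248,272,273,274,275,276)])
print([im[v,258].astype(int).tolist() for v in range(108,146,2)])
print([im[101,u].astype(int).tolist() for u in range(226,272,3)])
```

```text
[[209.4, 100.0], [209.9, 104.0], [210.1, 108.0], [210.2, 112.0], [210.5, 116.0], [210.6, 120.0], [210.7, 124.0], [211.0, 128.0], [211.3, 132.0], [211.3, 136.0]] [[328.5, 100.0], [335.7, 104.0], [335.7, 108.0], [335.5, 112.0], [335.3, 116.0], [334.9, 120.0], [334.6, 124.0], [334.5, 128.0]] [[225.0, 86.4], [235.0, 86.6], [245.0, 86.5], [255.0, 86.5], [265.0, 86.3], [275.0, 86.2], [285.0, 86.2], [295.0, 86.3], [305.0, 86.1], [315.0, 86.1], [325.0, 85.3]]
L [[-66.8, 69.2], [-66.5, 65.2], [-66.5, 61.2], [-66.5, 57.1], [-66.4, 53.1], [-66.5, 49.0], [-66.6, 44.9], [-66.6, 40.7], [-66.4, 36.5], [-66.6, 32.3]]
R [[55.6, 67.9], [63.2, 63.9], [63.4, 59.9], [63.4, 55.8], [63.4, 51.8], [63.3, 47.7], [63.2, 43.6], [63.3, 39.4]]
T [[-50.3, 82.4], [-40.1, 82.1], [-29.9, 82.0], [-19.8, 82.0], [-9.6, 82.1], [0.6, 82.0], [10.7, 81.9], [20.9, 81.8], [31.0, 81.9], [41.2, 81.8], [51.3, 82.4]]
145 [[90, 140, 176], [90, 99, 110], [89, 93, 98], [89, 95, 98], [89, 93, 98], [88, 93, 99], [54, 97, 155], [54, 97, 157], [54, 99, 156], [53, 97, 156], [53, 98, 156], [55, 98, 157], [82, 130, 170]]
170 [[94, 143, 177
[... 221 characters left out ...]
91, 102, 110], [91, 94, 98], [89, 94, 98], [89, 94, 99], [58, 97, 148], [54, 98, 156], [54, 98, 156], [54, 99, 157], [52, 98, 155], [55, 94, 137], [60, 93, 125]]
[[65, 102, 135], [54, 83, 110], [55, 82, 111], [51, 80, 109], [90, 137, 178], [88, 134, 177], [89, 135, 177], [87, 134, 176], [61, 94, 131], [25, 52, 83], [27, 54, 86], [27, 53, 84], [28, 52, 86], [24, 50, 81], [27, 51, 82], [25, 50, 82], [28, 54, 87], [27, 51, 85], [52, 94, 151]]
[[83, 125, 159], [90, 139, 175], [93, 140, 177], [76, 117, 158], [80, 122, 157], [94, 141, 176], [89, 138, 176], [90, 137, 177], [85, 129, 174], [88, 134, 177], [96, 143, 178], [93, 142, 177], [90, 137, 177], [95, 144, 177], [92, 142, 175], [89, 138, 177]]
```

Run:
```python
from fit import *
c=np.load('pics/w3.npz');a=-.1446;o=np.array([483.55,166.75])
def loc(u,v,z):
    d=ray(c,u,v,z)[:2]-o;return (d@[np.cos(a),np.sin(a)]).round(2),(d@[-np.sin(a),np.cos(a)]).round(2)
for z in(222.5,):
  for v,l,r in((145,237.3,275.7),(170,237.5,275.4),(200,237.7,275.4)): print(v,loc(l,v,z),loc(r,v,z))
  print('far top',loc(258,143.2,z),'far bottom',loc(258,124.1,z-100))
t=np.load('pics/t3.npz')
V=c['view'];print(-V[:3,:3].T@V[:3,3], np.degrees(np.arctan2(V[0,1],V[0,0])))
go(463.8,169.6,62,1.426)
```

```text
145 (np.float64(-27.2), np.float64(52.76)) (np.float64(-9.28), np.float64(52.58))
170 (np.float64(-27.42), np.float64(40.81)) (np.float64(-9.36), np.float64(40.63))
200 (np.float64(-27.71), np.float64(25.8)) (np.float64(-9.28), np.float64(25.61))
far top (np.float64(-17.53), np.float64(53.51)) far bottom (np.float64(-17.26), np.float64(53.29))
[476.98855238 244.82367898 378.64137269] -8.868384537704573
move [  2.9  -2.  114.9] roll -0.01 at [465.4 166.5 176.9] [-3.141  0.     1.416] t 6.4 j [ 0.21  0.31  1.88 -0.    0.95  0.36] F [-1.1  1.1 -0.7] op 0.1855417374444829 gf 29.990547001361847
```

Relative to the jig in this view, the block needs about +3.4 along tool x, −2.8 along tool y and −0.01 roll. I descend to just above the pocket and remeasure there.

Emit:
step_arm(
  moves=[
    {"tx": 3.4,"ty": -2.8,"tz": 5,"roll": -0.01},
    {"tx": 3.4,"ty": -2.8,"tz": 18,"roll": -0.01},
    {"tx": 3.4,"ty": -2.8,"tz": 34,"roll": -0.01},
    {"tx": 3.4,"ty": -2.8,"tz": 50,"roll": -0.01},
    {"tx": 3.4,"ty": -2.8,"tz": 66,"roll": -0.01},
    {"tx": 3.4,"ty": -2.8,"tz": 80,"roll": -0.01},
    {"tx": 3.4,"ty": -2.8,"tz": 90,"roll": -0.01},
    {"tx": 3.4,"ty": -2.8,"tz": 90,"roll": -0.01},
    {"tx": 3.4,"ty": -2.8,"tz": 90,"roll": -0.01},
    {"tx": 3.4,"ty": -2.8,"tz": 90,"roll": -0.01},
  ],
)

```text
t: 7.23
eef_pos: [463.1, 171.2, 87.4]
tcp_rot: [3.141, -0.0, 1.428]
ft_force: [-0.2, -0.0, -1.6]
opening: 0.186
grip_force: 30.0
```

Run:
```python
from fit import *
c=shot('wrist','w4')
go(463.8,169.6,62,1.426)
im=c['pixels']; cv2.imwrite('pics/w4c.png',cv2.resize(im[20:250,150:400],(800,736))[:600])
```

```text
move [-1.6  0.8 25.6] roll 0.003 at [463.2 171.3  87.6] [ 3.141 -0.     1.429] t 7.2833 j [ 0.22  0.44  1.98 -0.    0.72  0.36] F [-0.  -0.2 -1.1] op 0.18915264494183054 gf 29.990687370300293
```

View pics/w4c.png

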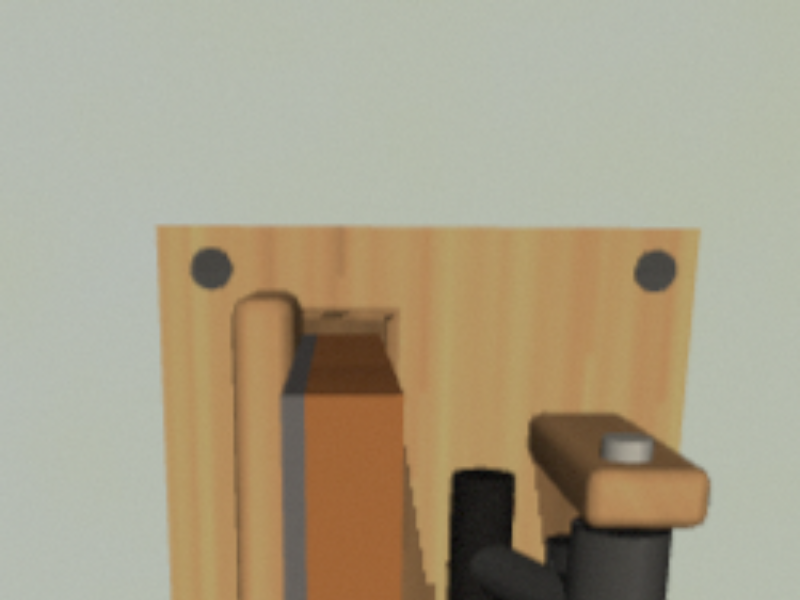

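The view shows the block's far bottom edge at crop (302–382, 335). The slot behind it spans crop u ≈ 300–390 with its far end at v ≈ 310–318, so it is centred across to within about 0.5 mm. I work out the fit along the slot.

Run:
```python
from fit import *
c=np.load('pics/w4.npz');a=-.1446;o=np.array([483.55,166.75]);im=c['pixels'].astype(int)
def loc(u,v,z):
    d=ray(c,u,v,z)[:2]-o;return (d@[np.cos(a),np.sin(a)]).round(2),(d@[-np.sin(a),np.cos(a)]).round(2)
f=lambda x,y:((x+.5)/3.2-.5+150,(y+.5)/3.2-.5+20)
print('base L,R,T',loc(*f(159,260),22),loc(*f(697,260),22),loc(*f(430,228),22))
print('blk bot',loc(*f(303,335),33),loc(*f(381,335),33),'top',loc(*f(283,394),133),loc(*f(402,394),133),loc(*f(283,590),133),loc(*f(402,590),133))
print('slot',loc(*f(390,312),22),loc(*f(390,320),22),loc(*f(398,310),22),'fence',loc(*f(299,330),54))
print([im[v,262].sum() for v in range(108,130)])
print([im[122,u].sum() for u in range(238,280)])
```

```text
base L,R,T (np.float64(-65.96), np.float64(74.12)) (np.float64(63.69), np.float64(74.41)) (np.float64(-0.84), np.float64(81.67))
blk bot (np.float64(-31.0), np.float64(57.37)) (np.float64(-12.64), np.float64(57.41)) top (np.float64(-30.36), np.float64(57.89)) (np.float64(-13.0), np.float64(57.92)) (np.float64(-30.75), np.float64(27.76)) (np.float64(-12.48), np.float64(27.8))
slot (np.float64(-10.12), np.float64(61.96)) (np.float64(-10.09), np.float64(60.04)) (np.float64(-8.17), np.float64(62.44)) fence (np.float64(-31.09), np.float64(60.32))
[np.int64(424), np.int64(426), np.int64(426), np.int64(423), np.int64(427), np.int64(420), np.int64(423), np.int64(408), np.int64(362), np.int64(335), np.int64(329), np.int64(312), np.int64(273), np.int64(260), np.int64(252), np.int64(257), np.int64(211), np.int64(169), np.int64(173), np.int64(176), np.int64(168), np.int64(171)]
[np.int64(349), np.int64(314), np.int64(280), np.int64(207), np.int64(133), np.int64(137), np.int64(174), np.int64(225), np.int64(236), np.int64(238), np.int64(245), np.int64(246), np.int64(260), np.int64(262), np.int64(257), np.int64(260), np.int64(269), np.int64(271), np.int64(263), np.int64(257), np.int64(256), np.int64(250), np.int64(256), np.int64(255), np.int64(252), np.int64(259), np.int64(248), np.int64(248), np.int64(237), np.int64(243), np.int64(251), np.int64(253), np.int64(237), np.int64(315), np.int64(339), np.int64(348), np.int64(375), np.int64(427), np.int64(419), np.int64(421), np.int64(415), np.int64(411)]
```

Block against slot: +0.7 across and −0.8 along, which is also what the nominal pose says. I lower slowly.

Emit:
step_arm(
  moves=[
    {"tx": -1,"ty": 0.7,"tz": 0,"roll": 0.002},
    {"tx": -1,"ty": 0.7,"tz": 0,"roll": 0.002},
    {"tx": -1,"ty": 0.7,"tz": 3,"roll": 0.002},
    {"tx": -1,"ty": 0.7,"tz": 6,"roll": 0.002},
    {"tx": -1,"ty": 0.7,"tz": 9,"roll": 0.002},
    {"tx": -1,"ty": 0.7,"tz": 12,"roll": 0.002},
    {"tx": -1,"ty": 0.7,"tz": 14,"roll": 0.002},
    {"tx": -1,"ty": 0.7,"tz": 16,"roll": 0.002},
    {"tx": -1,"ty": 0.7,"tz": 16,"roll": 0.002},
  ],
)

```text
t: 8.03
eef_pos: [463.3, 170.2, 70.5]
tcp_rot: [-3.141, 0.0, 1.427]
ft_force: [-0.0, -0.9, -2.0]
opening: 0.183
grip_force: 30.0
```

Emit:
step_arm(
  moves=[
    {"tx": 0,"ty": 0,"tz": 2,"roll": 0},
    {"tx": 0,"ty": 0,"tz": 4,"roll": 0},
    {"tx": 0,"ty": 0,"tz": 6,"roll": 0},
    {"tx": 0,"ty": 0,"tz": 7,"roll": 0},
    {"tx": 0,"ty": 0,"tz": 7,"roll": 0},
  ],
)

```text
t: 8.45
eef_pos: [463.3, 170.2, 63.8]
tcp_rot: [-3.141, 0.0, 1.427]
ft_force: [-0.2, 0.6, -1.9]
opening: 0.187
grip_force: 30.0
```

Emit:
step_arm(
  moves=[
    {"tx": 0,"ty": 0,"tz": 0.5,"roll": 0},
    {"tx": 0,"ty": 0,"tz": 1,"roll": 0},
    {"tx": 0,"ty": 0,"tz": 1.5,"roll": 0},
    {"tx": 0,"ty": 0,"tz": 1.5,"roll": 0},
  ],
)

```text
t: 8.78
eef_pos: [463.4, 170.2, 62.4]
tcp_rot: [-3.142, 0.0, 1.427]
ft_force: [0.1, -0.6, -0.7]
opening: 0.184
grip_force: 30.0
```

Emit:
step_arm(
  moves=[
    {"tx": 0,"ty": 0,"tz": 0.5,"roll": 0},
    {"tx": 0,"ty": 0,"tz": 0.5,"roll": 0},
    {"tx": 0,"ty": 0,"tz": 0.5,"roll": 0},
  ],
)

```text
t: 9.03
eef_pos: [463.6, 170.2, 62.2]
tcp_rot: [3.141, 0.0, 1.427]
ft_force: [-0.4, -0.5, 3.2]
opening: 0.187
grip_force: 30.0
```

Floor contact (+5 N change) came at the expected height, so the block is home. I release by opening only part way.

Emit:
step_arm(
  moves=[
    {"tx": 0,"ty": 0,"tz": 0,"roll": 0},
    {"tx": 0,"ty": 0,"tz": 0,"roll": 0},
    {"tx": 0,"ty": 0,"tz": 0,"roll": 0},
    {"tx": 0,"ty": 0,"tz": 0,"roll": 0},
    {"tx": 0,"ty": 0,"tz": 0,"roll": 0},
    {"tx": 0,"ty": 0,"tz": 0,"roll": 0},
  ],
  grip=25,
)

```text
t: 9.53
eef_pos: [463.5, 170.2, 62.0]
tcp_rot: [3.142, 0.0, 1.427]
ft_force: [0.7, -0.4, 0.3]
opening: 0.26
grip_force: 0.0
```

Emit:
step_arm(
  moves=[
    {"tx": 0,"ty": 0,"tz": -5,"roll": 0},
    {"tx": 0,"ty": 0,"tz": -15,"roll": 0},
    {"tx": 0,"ty": 0,"tz": -30,"roll": 0},
    {"tx": 0,"ty": 0,"tz": -50,"roll": 0},
    {"tx": 0,"ty": 0,"tz": -75,"roll": 0},
    {"tx": 0,"ty": 0,"tz": -100,"roll": 0},
    {"tx": 0,"ty": 0,"tz": -115,"roll": 0},
    {"tx": 0,"ty": 0,"tz": -115,"roll": 0},
  ],
)

```text
t: 10.2
eef_pos: [464.7, 170.6, 180.2]
tcp_rot: [3.137, -0.002, 1.427]
ft_force: [1.0, 0.1, 0.2]
opening: 0.264
grip_force: 0.0
```

Run:
```python
from fit import *
c=shot('wrist','w5');a=-.1446
go(605.7,149,160,1.426)
im=c['pixels']; C,S=np.cos(a),np.sin(a)
J=lambda x,y,z:[483.55+C*x-S*y,166.75+S*x+C*y,z]
p=proj(c,[J(-11,55,108),J(-29,55,108),J(-11,10,108),J(-29,10,108)]).round(1);print(p.tolist())
for (r,l) in((0,1),(2,3)):
    v=int(p[r][1])+ (4 if r==0 else 0)
    print(v,[(u,im[v,u].tolist()) for u in range(int(p[l][0])-6,int(p[r][0])+7,2)])
print([(v,im[v,int(p[:2,0].mean())].tolist()) for v in range(int(p[0][1])-8,int(p[0][1])+8,2)])
```

```text
move [ -0.8 143.3  18.9] roll 0.001 at [464.  170.4 178.4] [ 3.139e+00 -1.000e-03  1.427e+00] t 10.25 j [ 0.22  0.31  1.88 -0.    0.95  0.36] F [ 0.3 -0.8 -0.5] op 0.26051652094989497 gf 0.0
[[267.4, 125.0], [245.1, 125.0], [266.9, 179.0], [245.6, 179.1]]
129 [(239, [89, 135, 176]), (241, [74, 114, 153]), (243, [63, 81, 100]), (245, [91, 95, 100]), (247, [91, 95, 100]), (249, [51, 96, 154]), (251, [53, 99, 156]), (253, [55, 100, 159]), (255, [52, 97, 154]), (257, [53, 99, 156]), (259, [51, 97, 155]), (261, [53, 99, 156]), (263, [51, 97, 155]), (265, [54, 96, 148]), (267, [83, 125, 162]), (269, [90, 138, 175]), (271, [90, 138, 176]), (273, [87, 133, 175])]
179 [(239, [89, 137, 177]), (241, [82, 125, 166]), (243, [58, 89, 118]), (245, [87, 92, 98]), (247, [89, 94, 98]), (249, [55, 97, 152]), (251, [53, 98, 156]), (253, [55, 98, 157]), (255, [53, 97, 156]), (257, [52, 98, 155]), (259, [52, 98, 156]), (261, [54, 98, 157]), (263, [54, 99, 157]), (265, [49, 85, 130]), (267, [57, 86, 115]), (269, [58, 90, 122]), (271, [58, 90, 120])]
[(117, [25, 50, 83]), (119, [30, 52, 83]), (121, [28, 50, 83]), (123, [47, 87, 138]), (125, [54, 100, 158]), (127, [54, 99, 157]), (129, [53, 96, 155]), (131, [55, 98, 157])]
```

The block stands seated and upright: its top edges are where a home block should appear, and the fingers are clear. Next I close the gripper and move above the lever pad.

Emit:
step_arm(
  moves=[
    {"tx": 0,"ty": 15,"tz": 0,"roll": 0},
    {"tx": 0,"ty": 45,"tz": 0,"roll": 0},
    {"tx": 0,"ty": 75,"tz": 0,"roll": 0},
    {"tx": 1,"ty": 105,"tz": 0,"roll": 0},
    {"tx": 1,"ty": 130,"tz": 0,"roll": 0},
    {"tx": 1,"ty": 147,"tz": 10,"roll": 0},
    {"tx": 1,"ty": 147,"tz": 25,"roll": 0},
    {"tx": 1,"ty": 147,"tz": 40,"roll": 0},
    {"tx": 1,"ty": 147,"tz": 40,"roll": 0},
  ],
  grip=0,
)

```text
t: 11.0
eef_pos: [607.4, 149.7, 132.7]
tcp_rot: [-3.135, 0.002, 1.427]
ft_force: [0.2, 0.1, -0.7]
opening: 0.003
grip_force: 0.0
```

Run:
```python
from fit import *
c=shot('wrist','w6');t=shot('top','t6')
go(609.4,150,138,1.426)
im=c['pixels']
d=im.astype(int).sum(2)
a=-.1446;C,S=np.cos(a),np.sin(a)
J=lambda x,y,z:[482.4+C*x-S*y,168.4+S*x+C*y,z]
print(proj(c,[J(102,0,118),J(36,0,80),J(103,16,118),J(143,16,137),J(123.5,0,128)]).round(1).tolist(), proj(c,[env.state()['eef_pos'],env.state()['eef_pos']+[0,0,27]]).round(1))
m=cv2.resize(im,(384,288))[:, :]
```

```text
move [ 0.1  0.9 -2. ] roll 0.001 at [608.5 150.1 136. ] [-3.139e+00  1.000e-03  1.427e+00] t 11.1 j [ 0.14  0.54  1.6  -0.    1.    0.28] F [0.6 0.1 1.2] op 0.007126599874328401 gf 0.0
[[222.4, 211.5], [144.5, 194.9], [223.2, 189.1], [284.8, 197.8], [253.5, 216.8]] [[259.6 221.3]
 [259.6 239.3]]
```

Emit:
step_arm(
  moves=[
    {"tx": 0,"ty": 0,"tz": 8,"roll": 0},
    {"tx": 0,"ty": 0,"tz": 16,"roll": 0},
    {"tx": 0,"ty": 0,"tz": 24,"roll": 0},
    {"tx": 0,"ty": 0,"tz": 32,"roll": 0},
    {"tx": 0,"ty": 0,"tz": 40,"roll": 0},
    {"tx": 0,"ty": 0,"tz": 46,"roll": 0},
    {"tx": 0,"ty": 0,"tz": 46,"roll": 0},
  ],
)

```text
t: 11.68
eef_pos: [609.3, 150.1, 90.1]
tcp_rot: [3.141, 0.0, 1.427]
ft_force: [0.1, 0.1, 5.0]
opening: 0.002
grip_force: 2.2
```

Emit:
step_arm(
  moves=[
    {"tx": 0,"ty": 0,"tz": 4,"roll": 0},
    {"tx": 0,"ty": 0,"tz": 8,"roll": 0},
    {"tx": 0,"ty": 0,"tz": 12,"roll": 0},
    {"tx": 0,"ty": 0,"tz": 16,"roll": 0},
    {"tx": 0,"ty": 0,"tz": 20,"roll": 0},
    {"tx": 0,"ty": 0,"tz": 23,"roll": 0},
    {"tx": 0,"ty": 0,"tz": 23,"roll": 0},
  ],
)

```text
t: 12.27
eef_pos: [608.2, 150.1, 66.9]
tcp_rot: [-3.139, 0.001, 1.427]
ft_force: [0.1, -0.3, -0.2]
opening: 0.007
grip_force: 0.0
```

The force vanished, so the lever has probably snapped over. I press a bit further to confirm the down stop, then retreat and check.

Emit:
step_arm(
  moves=[
    {"tx": 0,"ty": 0,"tz": 2,"roll": 0},
    {"tx": 0,"ty": 0,"tz": 4,"roll": 0},
    {"tx": 0,"ty": 0,"tz": 6,"roll": 0},
    {"tx": 0,"ty": 0,"tz": 6,"roll": 0},
  ],
)

```text
t: 12.6
eef_pos: [608.8, 150.1, 61.5]
tcp_rot: [-3.141, 0.0, 1.427]
ft_force: [-0.1, -0.0, 0.0]
opening: 0.003
grip_force: 0.0
```

Emit:
step_arm(
  moves=[
    {"tx": 0,"ty": 0,"tz": -15,"roll": 0},
    {"tx": 0,"ty": 0,"tz": -40,"roll": 0},
    {"tx": 0,"ty": 0,"tz": -70,"roll": 0},
    {"tx": 0,"ty": 0,"tz": -100,"roll": 0},
    {"tx": 0,"ty": 0,"tz": -120,"roll": 0},
    {"tx": 40,"ty": 0,"tz": -120,"roll": 0},
    {"tx": 80,"ty": 0,"tz": -120,"roll": 0},
    {"tx": 120,"ty": 0,"tz": -120,"roll": 0},
    {"tx": 150,"ty": 0,"tz": -120,"roll": 0},
    {"tx": 150,"ty": 0,"tz": -120,"roll": 0},
  ],
)

```text
t: 13.43
eef_pos: [630.3, 303.7, 181.5]
tcp_rot: [3.142, -0.001, 1.431]
ft_force: [-0.9, 0.2, 0.0]
opening: 0.006
grip_force: 0.0
```

Run:
```python
from fit import *
c=shot('top','t7');shot('scene','s7');t0=np.load('pics/top0.npz')
# rig-frame rectified black pad extents, before and after: dark pixels along handle axis
a=-.1446;C,S=np.cos(a),np.sin(a)
J=lambda x,y,z:[483.3+C*x-S*y,167.2+S*x+C*y,z]
for n,k in(('before',t0),('after',c)):
    im=k['pixels'].astype(int).sum(2).astype(np.float32)
    for z in(86,128):
        xs=np.arange(80,170,4.);q=proj(k,[J(x,8,z) for x in xs]).astype(np.float32)
        v=cv2.remap(im,q[:,:1],q[:,1:],cv2.INTER_LINEAR)[:,0]
        b=v<170;print(n,z,xs[b])
for n in('top0','t7'):
    k=np.load(f'pics/{n}.npz');im=k['pixels'].astype(int).sum(2).astype(np.float32)
    xs=np.arange(-15,40,2.);q=proj(k,[J(x,15,75) for x in xs]).astype(np.float32)
    print(n,cv2.remap(im,q[:,:1],q[:,1:],cv2.INTER_LINEAR)[:,0].astype(int).tolist())
m=lambda n:np.load(f'pics/{n}.npz')
A,B=m('scene0')['pixels'][150:250,280:400],m('s7')['pixels'][150:250,280:400]
# others moved?
d=cv2.absdiff(m('top0')['pixels'],c['pixels']).max(2)
for nm,(x0,x1,y0,y1) in dict(tin=(245,285,110,150),roller=(335,425,105,155),low=(280,312,160,225),narrow=(350,380,165,220)).items(): print(nm,(d[y0:y1,x0:x1]>40).mean().round(3))
go(609.4,150,180,1.426)
```

```text
before 86 [ 80.  84.  88.  92.  96. 100. 104. 108. 112. 116. 120. 124. 128. 132.
 136. 140. 144. 148.]
before 128 [104. 108. 112. 116. 120. 124. 128. 132. 136. 140.]
after 86 [112. 116. 120. 124. 128. 132. 136. 140. 144. 148. 152.]
after 128 []
top0 [251, 250, 248, 242, 231, 236, 253, 258, 259, 263, 268, 269, 264, 257, 254, 257, 260, 260, 262, 250, 208, 140, 117, 123, 132, 139, 135, 124]
t7 [147, 102, 90, 102, 127, 152, 166, 170, 195, 228, 264, 282, 285, 285, 283, 281, 282, 284, 282, 268, 228, 157, 131, 134, 140, 145, 142, 133]
tin 0.002
roller 0.0
low 0.0
narrow 0.056
move [-150.9    0.6    1.5] roll 0.003 at [630.2 299.5 181.5] [-3.141e+00  1.000e-03  1.429e+00] t 13.5333 j [ 0.35  0.6   1.36 -0.    1.18  0.49] F [ 0.6 -0.2 -0.6] op 0.0058741258064120335 gf 0.0
```

The lever stays down with the arm away: the pad's centre is now at jig x ≈ 132 at z 86, as expected for 0.45 rad. Tin, roller and low block are unchanged in the top view. The narrow block's region changed slightly (6% of pixels), probably because the large block's shadow is gone. I hand in.

```bash
python3 -c "
from cell import env
print(env.job_done())"
```

```text
the job is handed in; nothing more can be done
None
```

The large block is home in the jig slot, let go, and clamped by the latched lever, and the job is handed in at about 13.5 s; no verdict came back, and the nose's force on the block could not be measured.

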